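Sweep the track offcut into the tilting bin and shut it

ROBOT

A 7-joint arm with a two-finger parallel gripper is mounted at the origin on the work surface. World frame = base frame: x ahead of the robot, y to its left, z up, the work surface at z = 0. Lengths are in m, angles in degrees, forces in N, time in s.
With the tool pointing down it reaches from about 0.4 to 0.85 m from the base axis. Payload 6.9 kg.
Tool frame: the origin (TCP) lies at the very end of the fingers, on their centre line; the grasp point (between the pads) lies 19 mm behind it; z points along the fingers, y is the direction in which the jaws open and shut (so a half turn about z gives the same grasp; the last joint's range is limited). The gripper opens to 85 mm and grips with 20 to 120 N. Pads are 22 mm wide; open, the fingers measure 114 mm over their backs; the gripper's body (76 mm by 85 mm) begins 54 mm behind the grasp point. The pads swing forward as they close: fully open they stand 13 mm farther back than shut.
Start: joints at [-63.57, 29.078, -13.613, 85.955, 7.202, 65.827, -8.869], TCP at [0.218, 0.586, 0.231] pointing down, gripper open.
Joint ranges: [-176.47, 176.47], [-13.61, 117.27], [-81.72, 77.17], [0.22, 143.17], [-87.28, 267.28], [10, 112.55], [-165.47, 165.47]. Speed limits (degrees/s): [136.94, 136.94, 180, 180, 180, 180, 180].

INTERFACE

Orientations are given as [roll, pitch, yaw] about the fixed x, y, z axes, in that order (R = Rz(yaw) Ry(pitch) Rx(roll)).
In Python, from workcell import readout, grab_frame, camera_model, robot gives the robot as it stands.
- The arm moves only by the tool jog_arm, never from a script. Its arguments are lists of equal length, an entry for each row: "hand": the closure, from -1 (fully open) to 1 (shut); "xyz": the shift along the tool's x, y, z in m, a list of three; "dr": the turn, a rotation vector about the tool's x, y, z in rad, a list of three. A call has 1 to 5 rows; each row is the pose to reach, as a shift and turn from the pose commanded when the call began, along the tool's axes at that moment; what a row does not reach only later rows make up. A row lasts 1/8 s, in which the tool goes at most 62.5 mm and 10.7 degrees, less where a joint would pass 70% of its speed; a pose out of reach is approached as far as the arm can. A call with a gripper value outside its range is refused whole. The fingers move at their own pace and stop on an object; "grip_force" is the grip in N (left out, the last holds). Time passes only in rows, so rows that repeat a pose let the fingers close. It gives the time, the measured TCP pose, the force and the opening at its end, in the units of the state.
- readout.get_obs(): the state, without advancing time (a new reading comes with each control period).
- grab_frame(name): name is "scene" or "top"; returns the picture (420x560x3 uint8, red, green, blue); there is no depth.
- camera_model(name): a dict with "fov_y" (degrees; the focal length in pixels is half the picture's height over the tangent of half this angle, whatever the lens; pixels are square), "cx", "cy" (the principal point, pixels), "R" (3x3) and "t" (3): a world point X has camera coordinates R X + t. Camera axes: x right, y down, z forward; pixel columns grow to the right and rows downward; lengths in m; the calibration is good to about 2 mm. A picture is of the moment at which its call begins. camera_model takes no time and is no camera call.
- robot.job_done(): hands the job in, once; it reports no verdict.
The state is a dict: "t": time; "joints": joint angles; "qvel": joint speeds; "joint_efforts": joint torques, N m; "tcp_pos": TCP position; "tool_rot": TCP orientation; "wrist_force": force on the tool from outside, world axes, zero at the start; "wrist_torque": the same for the moment, N m; "opening": finger opening in m.
Only numpy, scipy, OpenCV 4.12 (cv2) and the standard library are available. Lean on these libraries where they do the work, as an engineer would, in place of code of your own. Each camera call takes 0.05 s, during which the arm holds its last target.

TASK

Tidy the last track offcut away using the fingertips only: push the short piece of track that lies on top of the tin bin unit over its front edge so that it drops into the open tilting bin, then push the bin fully shut with the piece inside. Do not grip, lift or carry the offcut, and leave the little brass hut beside it and everything else on the cart where it stands.

Things in the scene. Friction and masses are not known exactly. Their poses are not given: they have to be found in the camera images.
- housing: Fixed sheet-steel housing of the tilting bin: a box open at the front, 112 mm deep (x), 214 mm wide (y), 118 mm high. Origin at cart-top height under the middle of its front face; x points back into it, away from the robot, y to its left, z up. Its flat top is 118 mm above the cart, from x = 0 (front edge) to 112 mm. Turned up to 0.4 rad either way
- bin (a joint): Tilt of the bin about a level pivot along the housing's y, at housing x = 4 mm, z = 8 mm: 0 is fully shut (front plate against the housing), growing as its top leans out to the robot (starts 0.45 to 0.70 rad, stop at 0.8). Stiff pivots: it stays at any angle; 1 to 4 N at the lip moves it. Open, its mouth lies in front of and below the housing's front top edge; shut, the top covers it
- bin_lip (a point): Middle of the outer edge of the finger lip, folded 14 mm forward along the whole 206 mm width of the bin's front plate at its top, 3 mm thick. Moves with the bin: 108 mm above the cart and 14 mm in front of the housing's face when shut; 74 to 91 mm above the cart and 74 to 55 mm in front when open. Axes are the bin's (the housing's when shut)
- bin_in (a point): Middle of the bin's inner floor (floor 1 mm below), moving with the bin: x to its back, y left, z up to the mouth. The bin is a tin trough; from this point its front wall is 44 mm forward, its back 38 mm back, its sides 96 mm either way; front 102 mm high, back 66 mm. A fixed layer of old offcuts 11 mm deep covers the floor
- offcut: The loose offcut: a straight piece of model railway track on a moulded ballast bed, 38 mm wide (x), 62 mm long (y), 11 mm high (bed 6 mm, two steel rails on it), about 25 g. Origin in the centre of its underside. It lies flat on the housing's top, at the left or right half, its length within 0.35 rad of the housing's y, its centre 42 to 66 mm behind the front edge
- hut: Brass lamp hut, 31 mm by 34 mm over its roof, 44 mm high with its vent, loose on the other half of the housing's top. Origin in the centre of its underside. Leave it
- lorry: Cream die-cast delivery lorry, 86 mm long (y, nose to +y), 30 mm wide, 39 mm high, standing on the cart in front of the bin. Origin in the centre on the cart. Leave it
- cabin: Red resin signal cabin, 96 mm long (y), 64 mm wide over its roof, 101 mm high, at one side on the cart. Origin in the centre of its underside. Leave it
- hill: White polystyrene hill section, a flat slab with three rounded mounds, 150 by 125 mm and 76 mm high, at the other side on the cart. Origin in the centre of its underside. Leave it
- glue: White glue bottle, 42 mm across, 115 mm high. Leave it
- pot: Small paint pot, 36 mm across, 42 mm high. Leave it
- driver: Screwdriver, 150 mm long, lying on the cart. Leave it
- length: Loose length of the same track, 165 mm long (y), lying on the cart. Leave it
Mind the look-alikes: they are no part of the job. Leave any blue or orange look-alike of the offcut alone.

How it is judged (in metres and radians):
On the way, in this order (a step that is already met when the one before it is completed fails the run):
1. the offcut has dropped into the open bin (x of offcut in the frame of bin_in between -0.05 and 0.044 m and y of offcut in the frame of bin_in between -0.1 and 0.1 m and z of offcut in the frame of bin_in between -0.005 and 0.085 m and value of joint bin above 0.2 rad), for 0.2 s.
2. the bin is shut with the offcut in it (x of offcut in the frame of bin_in between -0.05 and 0.044 m and y of offcut in the frame of bin_in between -0.1 and 0.1 m and z of offcut in the frame of bin_in between -0.005 and 0.085 m and value of joint bin below 0.04 rad), for 0.2 s.
At the end, for the whole second after the job is handed in: The offcut is inside the bin's trough and the bin is shut to within 0.04 rad (about 4 mm at the lip) (all of step 2); the robot touches nothing.
It fails at once if the offcut is lifted more than 20 mm off the housing's top (height (world z) of offcut above 0.138 m).
It fails at once if the offcut is carried down into the bin (fingers still on it 40 mm below the housing's top) (height (world z) of offcut below 0.078 m and contact force between the fingers and offcut above 0.5 N).
It fails at once if the brass hut is moved more than 15 mm or tipped over (distance of hut from where it was at the start of the episode above 0.015 m or angle between hut's own z axis and vertical above 0.5 rad).
It fails at once if the lorry, cabin, hill, glue bottle, paint pot, screwdriver or loose length of track is moved more than 15 mm or tipped over (distance of any of lorry, cabin, hill, glue, pot, driver, length from where it was at the start of the episode above 0.015 m or angle between any of lorry, cabin, hill, glue, pot, length's own z axis and vertical above 0.5 rad).
It also fails if it takes over 51 s, if anything falls off the work surface, if the arm or the gripper's body presses on something with over 40 N, if the wrist force passes 120 N, or if a joint passes its speed limit or range.

## Working session

There is one attempt and no reset: what is moved stays moved. The work goes in short steps, Python scripts to look and compute and a tool call to move; the robot and the scene stay as the last step left them, time stands still between calls to the robot, and variables do not carry over. Pictures are saved under pics/ and viewed, and the job is handed in when it is done.

Besides the shell and the picture viewer there is one more tool, called after "Request:" by a JSON object that holds its "name" and its "arguments". jog_arm: Moves the arm, as the interface text tells. Its arguments: {"type":"object","properties":{"hand":{"type":"array"},"xyz":{"type":"array"},"dr":{"type":"array"},"grip_force":{"type":"number"}},"required":["hand","xyz","dr"]}

```bash
mkdir -p pics; ls; python3 - <<'E'
from workcell import readout, grab_frame, camera_model, robot
import cv2
for n in("scene","top"):
    f=grab_frame(n); cv2.imwrite(f"pics/{n}0.png",f[:,:,::-1]); print(n,camera_model(n))
o=readout.get_obs(); print(o)
E
```

```text
pics
scene {'fov_y': 55.705744900485286, 'cx': 282.7603896698335, 'cy': 206.70006118307106, 'R': array([[ 0.13228577,  0.99119571,  0.00561653],
       [ 0.74541174, -0.09574515, -0.6596925 ],
       [-0.65334662,  0.09145455, -0.75151464]]), 't': array([-0.07403254, -0.30302508,  1.56026076])}
top {'fov_y': 53.62290056430049, 'cx': 286.2278836513346, 'cy': 207.81082377236586, 'R': array([[ 9.58429749e-05, -9.99763452e-01,  2.17492752e-02],
       [-9.88091047e-01, -3.44124701e-03, -1.53831858e-01],
       [ 1.53870314e-01, -2.14755204e-02, -9.87857646e-01]]), 't': array([-0.00687319,  0.49489355,  1.04803151])}
{'t': 0.1, 'joints': array([-63.57078404,  29.12022361, -13.60751038,  86.00293886,
         7.20161308,  65.82621633,  -8.86823236]), 'qvel': array([ 0.04528406, -0.07862122, -0.07149635, -0.20625164,  0.05483182,
       -0.09863513, -0.03505493]), 'joint_efforts': array([-5.02826224e-03, -6.21830106e+01, -2.19476648e+00, -2.50202054e+01,
        1.24076038e-02,  7.85151817e-03, -9.46766761e-06]), 'tcp_pos': array([0.21762773, 0.58541101, 0.23052101]), 'tool_rot': array([-1.79909216e+02,  2.16430120e-03,  1.59615351e+02]), 'wrist_force': array([0.68897815, 0.41310488, 0.16850442]), 'wrist_torque': array([ 0.01466128,  0.00733135, -0.02785286]), 'opening': 0.08526926397954343}
```

View pics/scene0.png

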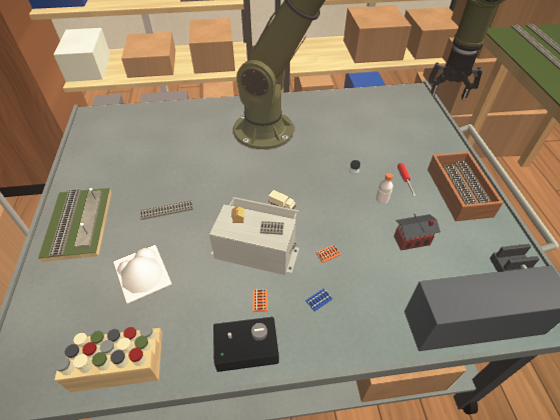

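View pics/top0.png

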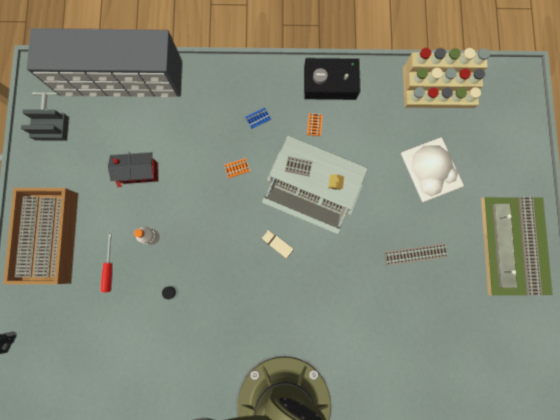

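The scene shows the housing mid-cart. In the top view its top spans about (285,140)–(365,180), with the offcut at (298,166), the hut at (336,181) and the lorry at (277,244). I'll zoom in next.

```bash
python3 - <<'E'
import cv2
a=cv2.imread("pics/top0.png")[125:265,245:385]
cv2.imwrite("pics/topz.png",cv2.resize(a,None,fx=4.2,fy=4.2,interpolation=cv2.INTER_CUBIC))
a=cv2.imread("pics/scene0.png")[180:280,200:310]
cv2.imwrite("pics/scz.png",cv2.resize(a,None,fx=6,fy=6,interpolation=cv2.INTER_CUBIC))
E
```

```text
(no output)
```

View pics/topz.png

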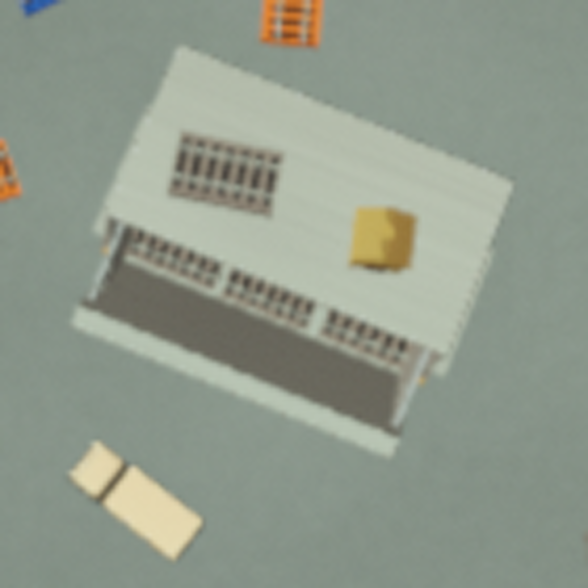

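View pics/scz.png

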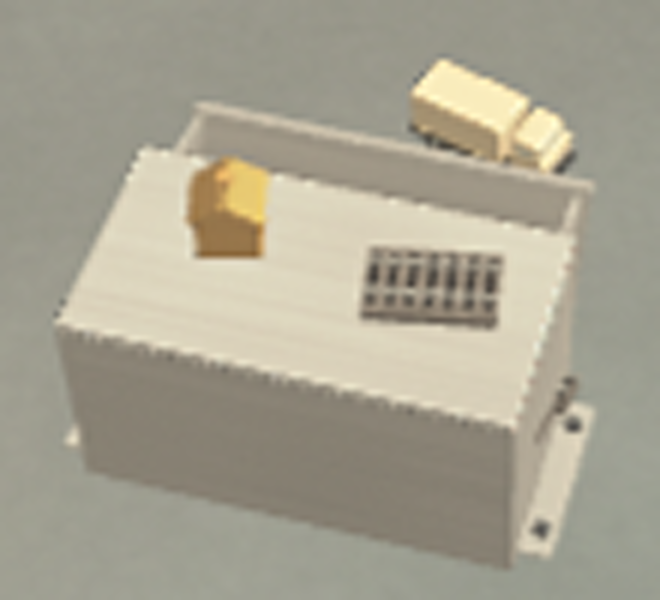

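```bash
cat > h.py <<'E'
import numpy as np
from workcell import camera_model
def ray(n,p,z):
    c=camera_model(n); f=210/np.tan(np.radians(c['fov_y']/2))
    R=np.array(c['R']);t=np.array(c['t'])
    d=R.T@np.array([(p[0]-c['cx'])/f,(p[1]-c['cy'])/f,1]); o=-R.T@t
    return (o+d*(z-o[2])/d[2])
def proj(n,X):
    c=camera_model(n); f=210/np.tan(np.radians(c['fov_y']/2))
    q=np.array(c['R'])@X+c['t']; return q[:2]/q[2]*f+[c['cx'],c['cy']]
E
python3 - <<'E'
from h import *
def T(U,V,z): return ray("top",((U+.5)/4.2-.5+245,(V+.5)/4.2-.5+125),z)
def S(U,V,z): return ray("scene",((U+.5)/6-.5+200,(V+.5)/6-.5+180),z)
P=dict(BL=T(180,45,.118),BR=T(512,183,.118),FL=T(96,230,.118),FR=T(440,375,.118))
Q=dict(BL=S(518,427,.118),BR=S(58,322,.118),FL=S(577,235,.118),FR=S(145,150,.118))
for k in P: print(k,P[k].round(4),Q[k].round(4))
bl,br=P['BL'],P['BR']
print("width",np.linalg.norm(bl-br),"depth",np.linalg.norm(bl-P['FL']),np.linalg.norm(br-P['FR']),np.linalg.norm(Q['BL']-Q['FL']))
y=(P['BL']+P['FL']-P['BR']-P['FR']); y/=np.linalg.norm(y); yaw=np.arctan2(-y[0],y[1]);
y2=(Q['BL']+Q['FL']-Q['BR']-Q['FR']);yaw2=np.arctan2(-y2[0],y2[1]);print("yaw",yaw,yaw2)
C=sum(P.values())/4;C2=sum(Q.values())/4;print("C",C,C2)
Cm=(C+C2)/2; w=(yaw+yaw2)/2
R=np.array([[np.cos(w),-np.sin(w)],[np.sin(w),np.cos(w)]]); O=Cm[:2]-R@[.056,0]; print("O",O,w)
loc=lambda X:(R.T@(X[:2]-O)).round(4)
for a in[(180,133),(283,152),(270,215),(170,196)]: print("off T",loc(T(*a,.127)),)
for a in[(370,247),(505,253),(497,318),(362,318)]: print("off S",loc(S(*a,.127)))
for a in[(350,265),(390,272),(410,268)]: print("hut bottom T",loc(T(*a,.118)))
print("hut roof",[loc(T(*a,.155)) for a in[(357,207),(415,210),(412,270),(350,265)]])
print("hut S",[loc(S(*a,.118)) for a in[(197,257),(263,257)]])
for z in(.075,.083,.09): print("lip",z,loc(T(75,318,z)),loc(T(393,455,z)))
for a in[(95,440),(205,522),(177,558),(68,475)]: print("lorry",T(*a,.035),loc(T(*a,.035)))
E
```

```text
BL [ 0.665  -0.0074  0.118 ] [ 0.6643 -0.0063  0.118 ]
BR [ 0.5821 -0.2024  0.118 ] [ 0.581  -0.2038  0.118 ]
FL [0.5527 0.0416 0.118 ] [0.5606 0.0358 0.118 ]
FR [ 0.4681 -0.1573  0.118 ] [ 0.4821 -0.1614  0.118 ]
width 0.21197338628114532 depth 0.12256062982151221 0.12265092234064975 0.11191215359009625
yaw -0.40189993802075746 -0.3894036253042954
C [ 0.56698336 -0.08138381  0.118     ] [ 0.57200106 -0.08394363  0.118     ]
O [ 0.51781846 -0.06108078] -0.39565178166252646
off T [0.063  0.0848]
off T [0.076  0.0252]
off T [0.0382 0.018 ]
off T [0.026  0.0757]
off S [0.0415 0.0177]
off S [0.0285 0.0782]
off S [0.0656 0.0844]
off S [0.0815 0.0263]
hut bottom T [ 0.031 -0.036]
hut bottom T [ 0.0363 -0.059 ]
hut bottom T [ 0.043  -0.0689]
hut roof [array([ 0.0547, -0.026 ]), array([ 0.0659, -0.0568]), array([ 0.0331, -0.0679]), array([ 0.0222, -0.0347])]
hut S [array([ 0.0613, -0.0599]), array([ 0.0532, -0.0306])]
lip 0.075 [-0.0536  0.1033] [-0.0562 -0.1042]
lip 0.083 [-0.0548  0.1025] [-0.0573 -0.1034]
lip 0.09 [-0.0558  0.1018] [-0.0583 -0.1027]
lorry [0.43851899 0.04329739 0.035     ] [-0.1134  0.0658]
lorry [ 0.38803051 -0.02468688  0.035     ] [-0.1338 -0.0164]
lorry [ 0.36600999 -0.00745371  0.035     ] [-0.1607 -0.009 ]
lorry [0.41681012 0.05978196 0.035     ] [-0.1398  0.0726]
```

```bash
cat >> h.py <<'E'
from scipy.spatial.transform import Rotation as Ro
def go(x,y,z,yaw):
    from workcell import readout
    o=readout.get_obs(); R=Ro.from_euler('xyz',o['tool_rot'],degrees=True)
    s=R.inv().apply(np.array([x,y,z])-o['tcp_pos'])
    dr=(R.inv()*Ro.from_euler('xyz',[180,0,yaw],degrees=True)).as_rotvec()
    print("t",o['t'],"tcp",o['tcp_pos'].round(4),"rot",o['tool_rot'].round(2),"F",o['wrist_force'].round(2),"shift",s.round(4),"dr",dr.round(4))
E
python3 -c "
from h import *
go(.6255,-.041,.23,169.7)"
```

```text
t 0.1 tcp [0.2176 0.5854 0.2305] rot [-179.91    0.    159.62] F [0.69 0.41 0.17] shift [-0.6005 -0.4451  0.0012] dr [-1.60e-03 -1.00e-04 -1.76e-01]
```

Request:
{"name": "jog_arm", "arguments": {"hand": [1,1,1,1,1], "xyz": [[-0.05,-0.037,0],[-0.1,-0.074,0],[-0.15,-0.111,0],[-0.2,-0.148,0],[-0.25,-0.185,0]], "dr": [[0,0,-0.03],[0,0,-0.06],[0,0,-0.09],[0,0,-0.13],[0,0,-0.176]]}}

```text
t: 0.72
tcp_pos: [0.3884, 0.3234, 0.2311]
tool_rot: [-180.0, -0.0, 169.8]
wrist_force: [0.9, 0.9, 0.8]
opening: -0.0001
```

```bash
python3 -c "
from h import *
go(.6255,-.041,.23,169.7)"
```

```text
t 0.725 tcp [0.3884 0.3234 0.2311] rot [-179.99   -0.    169.78] F [0.88 0.88 0.77] shift [-0.298  -0.3165  0.0012] dr [-0.0003 -0.0001  0.0014]
```

Request:
{"name": "jog_arm", "arguments": {"hand": [1,1,1,1,1], "xyz": [[-0.04,-0.045,0],[-0.08,-0.09,0],[-0.12,-0.13,0],[-0.16,-0.17,0],[-0.2,-0.21,0]], "dr": [[0,0,0],[0,0,0],[0,0,0],[0,0,0],[0,0,0]]}}

```text
t: 1.35
tcp_pos: [0.5475, 0.0813, 0.2311]
tool_rot: [-180.0, -0.0, 169.7]
wrist_force: [0.8, 1.4, 0.5]
opening: -0.0002
```

Request:
{"name": "jog_arm", "arguments": {"hand": [1,1,1,1], "xyz": [[-0.035,-0.04,0],[-0.07,-0.08,0],[-0.098,-0.106,0],[-0.098,-0.106,0]], "dr": [[0,0,0],[0,0,0],[0,0,0],[0,0,0]]}}

```text
t: 1.85
tcp_pos: [0.625, -0.0429, 0.2301]
tool_rot: [-179.9, -0.0, 169.4]
wrist_force: [-0.6, -0.3, -0.5]
opening: -0.0002
```

```bash
python3 -c "
from h import *
go(.6255,-.041,.14,169.7)"
```

```text
t 1.85 tcp [ 0.625  -0.0429  0.2301] rot [-1.7989e+02 -5.0000e-02  1.6939e+02] F [-0.59 -0.35 -0.49] shift [-0.0002  0.0021  0.0901] dr [-0.0019 -0.0008 -0.0054]
```

Request:
{"name": "jog_arm", "arguments": {"hand": [1,1,1,1], "xyz": [[0,0.001,0.04],[0,0.002,0.07],[0,0.002,0.09],[0,0.002,0.09]], "dr": [[0,0,0],[0,0,0],[0,0,0],[0,0,0]]}}

```text
t: 2.35
tcp_pos: [0.623, -0.0356, 0.1396]
tool_rot: [-180.0, -0.2, 169.8]
wrist_force: [-1.0, 0.2, 0.4]
opening: -0.0001
```

```bash
python3 - <<'E'
from h import *
from workcell import grab_frame
import cv2
go(.6255,-.041,.1215,169.7)
a=grab_frame("top")[125:265,245:385,::-1]; b=grab_frame("scene")[150:290,200:340,::-1]
cv2.imwrite("pics/a1.png",cv2.resize(np.hstack([a,b]),None,fx=2.8,fy=2.8,interpolation=cv2.INTER_CUBIC))
E
```

```text
t 2.35 tcp [ 0.623  -0.0356  0.1396] rot [-180.     -0.24  169.78] F [-1.04  0.19  0.38] shift [-0.0034 -0.0048  0.0181] dr [-0.     -0.0042  0.0014]
```

View pics/a1.png

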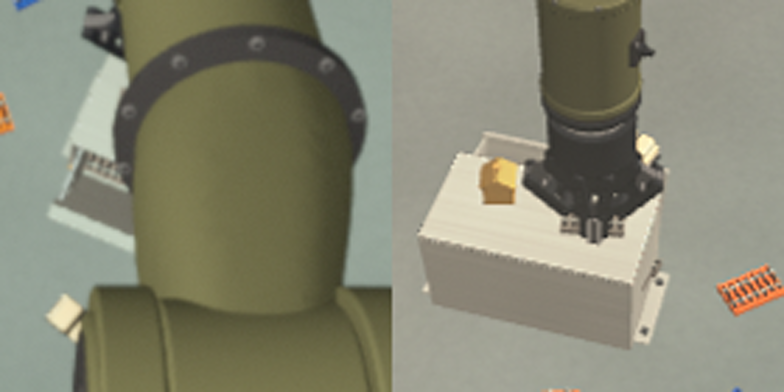

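The scene view shows the closed fingertips at about (594,228) in the montage, behind and centred on the offcut (570–622). The hut is clear of them. The top view is blocked by the arm.

Request:
{"name": "jog_arm", "arguments": {"hand": [1,1], "xyz": [[0,0,0],[0,0,0]], "dr": [[0,0,0],[0,0,0]]}}

```text
t: 2.7
tcp_pos: [0.6251, -0.0369, 0.1422]
tool_rot: [180.0, 0.1, 169.7]
wrist_force: [0.0, -0.2, -0.7]
opening: 0.0
```

```bash
python3 -c "
from h import *
go(.6255,-.041,.1215,169.7)"
```

```text
t 2.7 tcp [ 0.6251 -0.0369  0.1422] rot [1.7999e+02 9.0000e-02 1.6969e+02] F [ 0.04 -0.19 -0.69] shift [-0.0011 -0.004   0.0207] dr [ 0.0002  0.0015 -0.0001]
```

Request:
{"name": "jog_arm", "arguments": {"hand": [1,1,1,1,1], "xyz": [[0,-0.001,0.006],[0,-0.003,0.013],[0,-0.003,0.019],[0,-0.003,0.019],[0,-0.003,0.019]], "dr": [[0,0,0],[0,0,0],[0,0,0],[0,0,0],[0,0,0]]}}

```text
t: 3.32
tcp_pos: [0.6242, -0.0398, 0.1223]
tool_rot: [180.0, -0.0, 169.7]
wrist_force: [-0.2, 0.0, -0.1]
opening: -0.0001
```

```bash
python3 -c "
from h import *
go(.6255,-.041,.1215,169.7)"
```

```text
t 3.325 tcp [ 0.6242 -0.0398  0.1223] rot [180.   -0.  169.7] F [-0.24  0.04 -0.12] shift [-0.0015 -0.001   0.0008] dr [ 0.0001 -0.      0.    ]
```

Good: at push height with no contact. Now I'll push slowly along tool +x.

Request:
{"name": "jog_arm", "arguments": {"hand": [1,1,1,1,1], "xyz": [[0.004,0,0],[0.008,0,0],[0.013,0,0],[0.018,0,0],[0.023,0,0]], "dr": [[0,0,0],[0,0,0],[0,0,0],[0,0,0],[0,0,0]]}}

```text
t: 3.95
tcp_pos: [0.6012, -0.0357, 0.1224]
tool_rot: [180.0, 0.0, 169.7]
wrist_force: [0.1, -0.4, -0.2]
opening: -0.0001
```

```bash
python3 - <<'E'
from h import *
from workcell import grab_frame
import cv2
go(.6255,-.041,.1215,169.7)
b=grab_frame("scene")[160:270,210:310,::-1]
cv2.imwrite("pics/a2.png",cv2.resize(b,None,fx=5,fy=5,interpolation=cv2.INTER_CUBIC))
E
```

```text
t 3.95 tcp [ 0.6012 -0.0357  0.1224] rot [1.800e+02 1.000e-02 1.697e+02] F [ 0.12 -0.42 -0.22] shift [-0.0249 -0.0009  0.0009] dr [ 0.      0.0002 -0.0001]
```

View pics/a2.png

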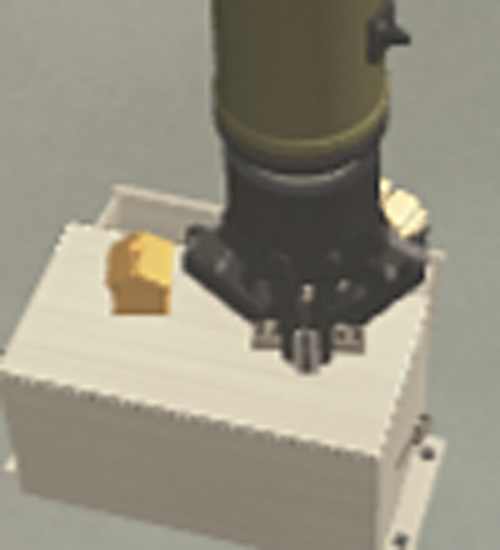

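The finger is in contact at about (305,350) and the offcut has shifted forward slightly. I'll steer a little to the left, to keep the knuckles away from the hut.

Request:
{"name": "jog_arm", "arguments": {"hand": [1,1,1,1,1], "xyz": [[0.005,0.0005,0],[0.01,0.001,0],[0.015,0.0015,0],[0.02,0.002,0],[0.025,0.003,0]], "dr": [[0,0,0],[0,0,0],[0,0,0],[0,0,0],[0,0,0]]}}

```text
t: 4.62
tcp_pos: [0.5771, -0.0283, 0.1223]
tool_rot: [-180.0, 0.0, 169.7]
wrist_force: [-0.2, 0.4, 0.5]
opening: -0.0001
```

```bash
python3 - <<'E'
from h import *
from workcell import grab_frame
import cv2
go(.6255,-.041,.1215,169.7)
b=grab_frame("scene")[160:270,210:310,::-1]
cv2.imwrite("pics/a3.png",cv2.resize(b,None,fx=5,fy=5,interpolation=cv2.INTER_CUBIC))
E
```

```text
t 4.625 tcp [ 0.5771 -0.0283  0.1223] rot [-180.      0.    169.69] F [-0.2   0.38  0.46] shift [-0.0499 -0.0039  0.0008] dr [-0.0001  0.     -0.0002]
```

View pics/a3.png

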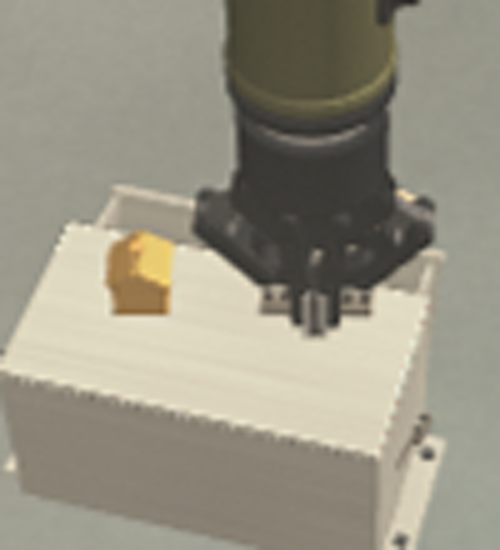

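The offcut, at about (315,300), is moving squarely ahead of the finger. I'll go slower now, since its centre is near the front edge.

Request:
{"name": "jog_arm", "arguments": {"hand": [1,1,1,1,1], "xyz": [[0.003,0.0003,0],[0.007,0.0006,0],[0.01,0.001,0],[0.013,0.0013,0],[0.016,0.0016,0]], "dr": [[0,0,0],[0,0,0],[0,0,0],[0,0,0],[0,0,0]]}}

```text
t: 5.3
tcp_pos: [0.5618, -0.0239, 0.1223]
tool_rot: [-180.0, -0.0, 169.7]
wrist_force: [1.4, -0.3, 0.2]
opening: -0.0
```

```bash
python3 - <<'E'
from h import *
from workcell import grab_frame
import cv2
go(.6255,-.041,.1215,169.7)
b=grab_frame("scene")[160:270,210:310,::-1]
cv2.imwrite("pics/a4.png",cv2.resize(b,None,fx=5,fy=5,interpolation=cv2.INTER_CUBIC))
E
```

```text
t 5.3 tcp [ 0.5618 -0.0239  0.1223] rot [-180.     -0.    169.69] F [ 1.44 -0.31  0.22] shift [-0.0658 -0.0055  0.0008] dr [-0.     -0.     -0.0001]
```

View pics/a4.png

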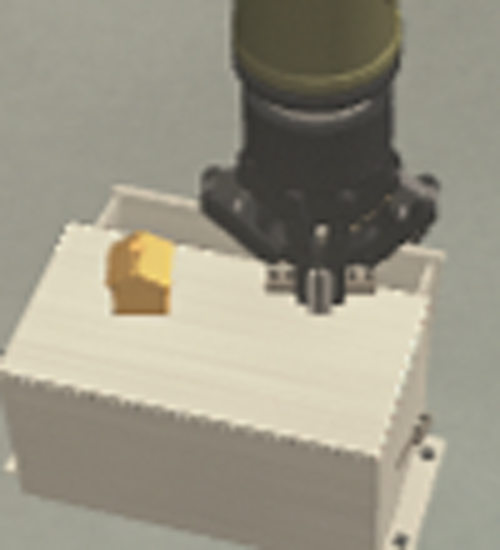

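It is still flat and about to tip. I'll carry on pushing.

Request:
{"name": "jog_arm", "arguments": {"hand": [1,1,1,1,1], "xyz": [[0.003,0.0003,0],[0.006,0.0006,0],[0.009,0.001,0],[0.012,0.0013,0],[0.012,0.0013,0]], "dr": [[0,0,0],[0,0,0],[0,0,0],[0,0,0],[0,0,0]]}}

```text
t: 5.98
tcp_pos: [0.55, -0.0203, 0.1223]
tool_rot: [-180.0, -0.0, 169.7]
wrist_force: [-0.2, -0.0, 1.0]
opening: 0.0
```

```bash
python3 - <<'E'
from h import *
from workcell import grab_frame
import cv2
go(.6255,-.041,.1215,169.7)
b=grab_frame("scene")[160:270,210:310,::-1]
cv2.imwrite("pics/a5.png",cv2.resize(b,None,fx=5,fy=5,interpolation=cv2.INTER_CUBIC))
E
```

```text
t 5.975 tcp [ 0.55   -0.0203  0.1223] rot [-1.8000e+02 -3.0000e-02  1.6971e+02] F [-0.22 -0.03  1.03] shift [-0.078  -0.0069  0.0008] dr [-0.0001 -0.0005  0.0001]
```

View pics/a5.png

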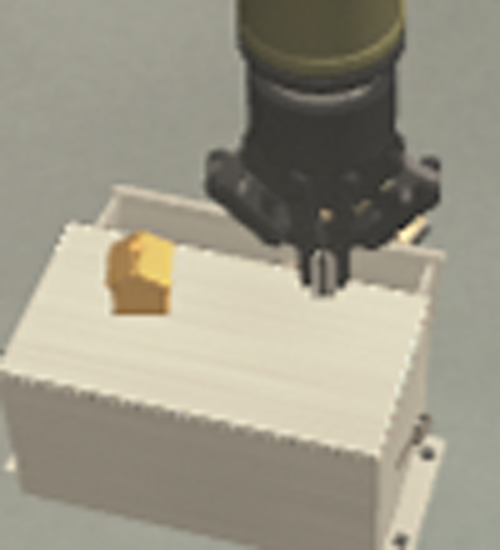

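The offcut is no longer visible on top. I'll lift and step aside to look in from above.

Request:
{"name": "jog_arm", "arguments": {"hand": [1,1,1,1,1], "xyz": [[-0.01,0,-0.01],[-0.01,0,-0.06],[-0.01,0.03,-0.11],[-0.01,0.08,-0.12],[0,0.14,-0.12]], "dr": [[0,0,0],[0,0,0],[0,0,0],[0,0,0],[0,0,0.1]]}}

```text
t: 6.65
tcp_pos: [0.5774, 0.1173, 0.2445]
tool_rot: [179.9, 0.2, 163.7]
wrist_force: [0.3, 0.5, -0.4]
opening: 0.0003
```

Request:
{"name": "jog_arm", "arguments": {"hand": [1,1,1], "xyz": [[0.03,0.05,0],[0.06,0.09,0],[0.08,0.12,0]], "dr": [[0,0,0.05],[0,0,0.11],[0,0,0.11]]}}

```text
t: 7.02
tcp_pos: [0.5309, 0.2576, 0.2429]
tool_rot: [180.0, -0.0, 157.8]
wrist_force: [-0.3, -0.4, -0.5]
opening: 0.0001
```

```bash
python3 - <<'E'
from h import *
from workcell import grab_frame
import cv2
go(.45,-.03,.23,157.3)
a=grab_frame("top")[125:265,245:385,::-1]; b=grab_frame("scene")[150:290,190:330,::-1]
cv2.imwrite("pics/a6.png",cv2.resize(np.hstack([a,b]),None,fx=2.8,fy=2.8,interpolation=cv2.INTER_CUBIC))
E
```

```text
t 7.025 tcp [0.5309 0.2576 0.2429] rot [ 1.7995e+02 -2.0000e-02  1.5775e+02] F [-0.28 -0.37 -0.47] shift [-0.034  -0.2968  0.0126] dr [ 0.0008 -0.0003  0.0079]
```

View pics/a6.png

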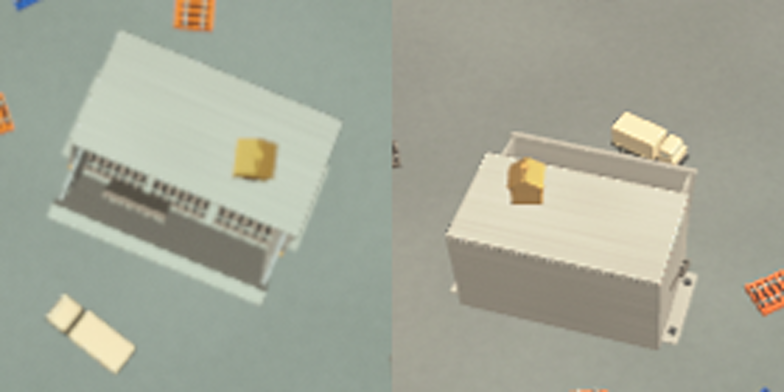

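```bash
python3 - <<'E'
from h import *
from workcell import grab_frame
import cv2
a=grab_frame("top")[170:238,258:358,::-1]
a=cv2.convertScaleAbs(a,alpha=1.3,beta=10)
cv2.imwrite("pics/a7.png",cv2.resize(a,None,fx=8,fy=8,interpolation=cv2.INTER_CUBIC))
E
```

```text
(no output)
```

View pics/a7.png

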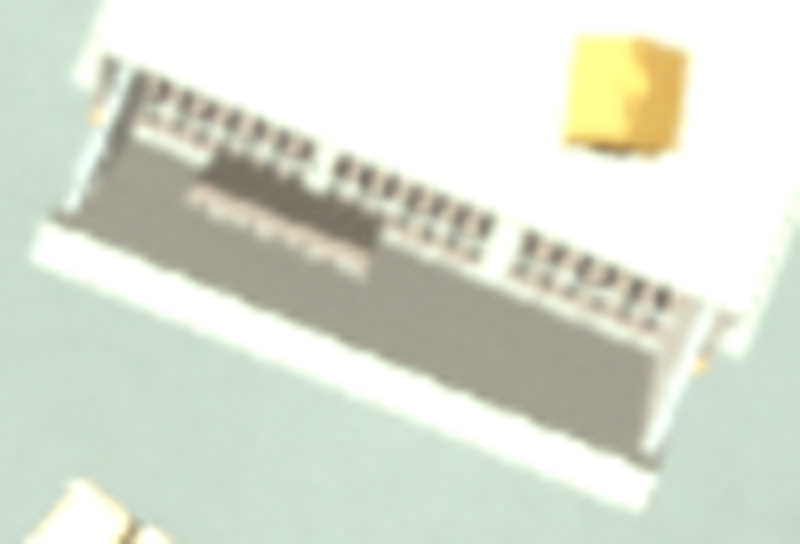

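The offcut lies inside the bin, on its edge against the front wall (about (285,220) in the zoom). The hut and lorry haven't moved. Next I'll go to the front of the lip.

```bash
python3 -c "
from h import *
go(.4415,-.029,.23,157.3)"
```

```text
t 7.175 tcp [0.5311 0.2574 0.2427] rot [ 1.7995e+02 -3.0000e-02  1.5792e+02] F [ 0.31 -1.17 -0.05] shift [-0.0247 -0.2991  0.0124] dr [ 0.0009 -0.0006  0.0108]
```

Request:
{"name": "jog_arm", "arguments": {"hand": [1,1,1,1,1], "xyz": [[-0.002,-0.05,0],[-0.005,-0.105,0.003],[-0.01,-0.16,0.006],[-0.015,-0.215,0.01],[-0.02,-0.265,0.012]], "dr": [[0,0,0],[0,0,0],[0,0,0.005],[0,0,0.01],[0,0,0.01]]}}

```text
t: 7.8
tcp_pos: [0.449, -0.0015, 0.2307]
tool_rot: [-180.0, 0.0, 156.9]
wrist_force: [0.4, 0.4, 0.8]
opening: 0.0001
```

Request:
{"name": "jog_arm", "arguments": {"hand": [1,1,1], "xyz": [[-0.004,-0.034,0],[-0.004,-0.034,0],[-0.004,-0.034,0]], "dr": [[0,0,0],[0,0,0],[0,0,0]]}}

```text
t: 8.18
tcp_pos: [0.4404, -0.0312, 0.2307]
tool_rot: [180.0, 0.0, 157.0]
wrist_force: [0.4, 0.6, -0.2]
opening: -0.0003
```

```bash
python3 -c "
from h import *
go(.4405,-.029,.078,157.3)"
```

```text
t 8.175 tcp [ 0.4404 -0.0312  0.2307] rot [1.7998e+02 3.0000e-02 1.5702e+02] F [ 0.37  0.6  -0.19] shift [0.0009 0.002  0.1527] dr [ 0.0004  0.0006 -0.0048]
```

Request:
{"name": "jog_arm", "arguments": {"hand": [1,1,1,1,1], "xyz": [[0,0,0.04],[0,0,0.08],[0,0,0.11],[0,0,0.11],[0,0,0.11]], "dr": [[0,0,0],[0,0,0],[0,0,0],[0,0,0],[0,0,0]]}}

```text
t: 8.8
tcp_pos: [0.4408, -0.0304, 0.1211]
tool_rot: [180.0, 0.0, 157.1]
wrist_force: [0.3, -1.3, -0.3]
opening: 0.0001
```

```bash
python3 - <<'E'
from h import *
from workcell import grab_frame
import cv2
go(.4405,-.029,.078,157.3)
b=grab_frame("scene")[150:270,200:320,::-1]
cv2.imwrite("pics/a8.png",cv2.resize(b,None,fx=5,fy=5,interpolation=cv2.INTER_CUBIC))
E
```

```text
t 8.8 tcp [ 0.4408 -0.0304  0.1211] rot [1.7997e+02 5.0000e-02 1.5715e+02] F [ 0.3  -1.3  -0.29] shift [0.0008 0.0011 0.0431] dr [ 0.0005  0.0008 -0.0027]
```

View pics/a8.png

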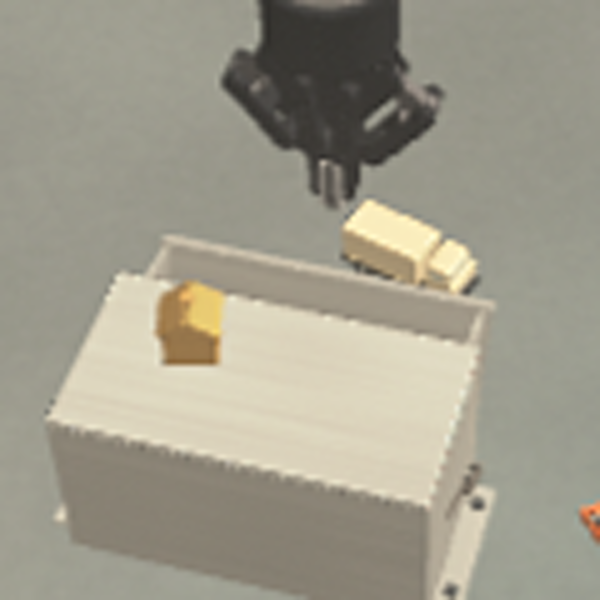

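The fingertips, at about (333,200), are in front of the lip and clear of the lorry. Going down to lip height.

Request:
{"name": "jog_arm", "arguments": {"hand": [1,1,1,1], "xyz": [[0,0,0.015],[0,0,0.03],[0,0,0.041],[0,0,0.041]], "dr": [[0,0,0],[0,0,0],[0,0,0],[0,0,0]]}}

```text
t: 9.35
tcp_pos: [0.44, -0.0308, 0.0794]
tool_rot: [-180.0, -0.0, 157.1]
wrist_force: [-0.4, -0.5, 0.2]
opening: -0.0
```

Request:
{"name": "jog_arm", "arguments": {"hand": [1,1,1,1,1], "xyz": [[-0.005,0,0],[-0.01,0,0],[-0.014,0,0],[-0.018,0,0],[-0.022,0,0]], "dr": [[0,0,0],[0,0,0],[0,0,0],[0,0,0],[0,0,0]]}}

```text
t: 9.98
tcp_pos: [0.4596, -0.0394, 0.0793]
tool_rot: [-180.0, -0.1, 157.1]
wrist_force: [-2.6, 1.8, 3.0]
opening: -0.0002
```

```bash
python3 - <<'E'
from h import *
from workcell import grab_frame
import cv2
go(.497,-.052,.08,157.3)
b=grab_frame("scene")[150:270,200:320,::-1]
cv2.imwrite("pics/a9.png",cv2.resize(b,None,fx=5,fy=5,interpolation=cv2.INTER_CUBIC))
E
```

```text
t 9.975 tcp [ 0.4596 -0.0394  0.0793] rot [-1.7998e+02 -8.0000e-02  1.5710e+02] F [-2.61  1.77  2.97] shift [-0.0393  0.0029 -0.0008] dr [-0.0004 -0.0014 -0.0035]
```

View pics/a9.png

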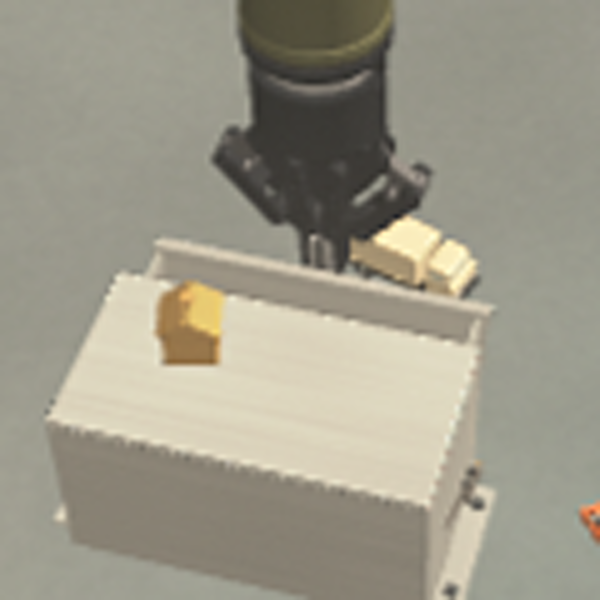

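The lip is being pushed: the bin tilts and the force is about 3 N. At the end the gripper body would come close to the hut, so I'll move the contact point 30 mm left and raise the tip as the lip rises.

Request:
{"name": "jog_arm", "arguments": {"hand": [1,1,1,1,1], "xyz": [[0.006,0.005,0],[0.006,0.02,-0.003],[0.006,0.033,-0.005],[0.002,0.033,-0.005],[-0.002,0.033,-0.006]], "dr": [[0,0,0],[0,0,0],[0,0,0],[0,0,0],[0,0,0]]}}

```text
t: 10.65
tcp_pos: [0.4748, -0.0097, 0.0852]
tool_rot: [-180.0, -0.0, 157.1]
wrist_force: [-2.3, 0.6, 2.1]
opening: 0.0005
```

Request:
{"name": "jog_arm", "arguments": {"hand": [1,1,1,1,1], "xyz": [[-0.005,0,-0.002],[-0.01,0,-0.003],[-0.015,0,-0.005],[-0.02,0,-0.007],[-0.025,0,-0.009]], "dr": [[0,0,0],[0,0,0],[0,0,0],[0,0,0],[0,0,0]]}}

```text
t: 11.28
tcp_pos: [0.4983, -0.0199, 0.0944]
tool_rot: [-180.0, 0.0, 157.1]
wrist_force: [-0.9, -0.0, 0.1]
opening: -0.0002
```

```bash
python3 - <<'E'
from h import *
from workcell import grab_frame
import cv2
go(.5086,-.0247,.095,157.3)
b=grab_frame("scene")[150:270,200:320,::-1]
cv2.imwrite("pics/b1.png",cv2.resize(b,None,fx=5,fy=5,interpolation=cv2.INTER_CUBIC))
E
```

```text
t 11.275 tcp [ 0.4983 -0.0199  0.0944] rot [-1.7999e+02  1.0000e-02  1.5708e+02] F [-0.89 -0.02  0.14] shift [-0.0113 -0.0004 -0.0006] dr [-0.0001  0.0002 -0.0039]
```

View pics/b1.png

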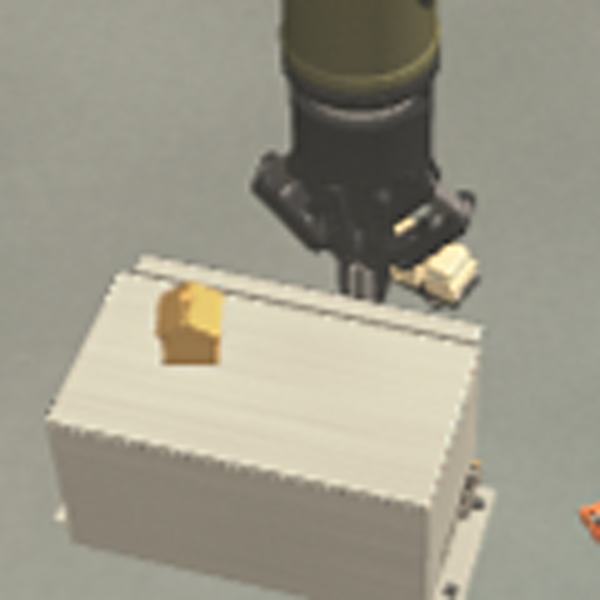

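The bin is nearly shut, with a thin gap at the lip. I'll push the last ~11 mm gently, watching the force.

Request:
{"name": "jog_arm", "arguments": {"hand": [1,1,1,1], "xyz": [[-0.003,0,0],[-0.006,0,0],[-0.009,0,0],[-0.011,0,0]], "dr": [[0,0,0],[0,0,0],[0,0,0],[0,0,0]]}}

```text
t: 11.82
tcp_pos: [0.5083, -0.0239, 0.0943]
tool_rot: [180.0, 0.0, 157.1]
wrist_force: [-0.2, 0.7, 0.2]
opening: 0.0003
```

Request:
{"name": "jog_arm", "arguments": {"hand": [1,1,1], "xyz": [[-0.001,0,0],[-0.002,0,0],[-0.002,0,0]], "dr": [[0,0,0],[0,0,0],[0,0,0]]}}

```text
t: 12.2
tcp_pos: [0.5095, -0.0244, 0.0942]
tool_rot: [-180.0, -0.0, 157.1]
wrist_force: [-1.9, 1.6, 1.0]
opening: -0.0002
```

```bash
python3 - <<'E'
from h import *
from workcell import grab_frame
import cv2
go(.5086,-.0247,.095,157.3)
b=grab_frame("scene")[150:270,200:320,::-1]
cv2.imwrite("pics/b2.png",cv2.resize(b,None,fx=5,fy=5,interpolation=cv2.INTER_CUBIC))
E
```

```text
t 12.2 tcp [ 0.5095 -0.0244  0.0942] rot [-1.7999e+02 -4.0000e-02  1.5710e+02] F [-1.86  1.57  0.96] shift [ 0.0007 -0.0006 -0.0008] dr [-0.0002 -0.0008 -0.0034]
```

View pics/b2.png

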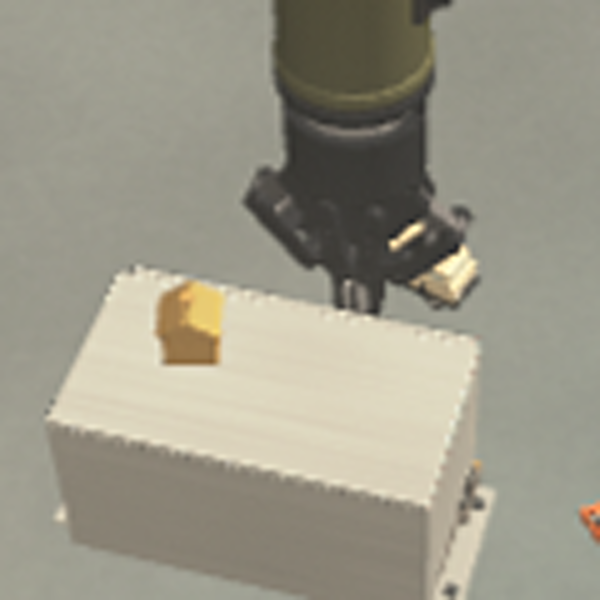

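Almost shut, but there is no hard stop yet. I'll push on until the force rises clearly.

Request:
{"name": "jog_arm", "arguments": {"hand": [1,1,1], "xyz": [[-0.001,0,0],[-0.002,0,0],[-0.002,0,0]], "dr": [[0,0,0],[0,0,0],[0,0,0]]}}

```text
t: 12.62
tcp_pos: [0.5096, -0.0245, 0.094]
tool_rot: [-180.0, -0.2, 157.1]
wrist_force: [-7.3, 4.2, 6.3]
opening: 0.0001
```

Request:
{"name": "jog_arm", "arguments": {"hand": [1,1,1], "xyz": [[-0.001,0,0],[-0.002,0,0],[-0.002,0,0]], "dr": [[0,0,0],[0,0,0],[0,0,0]]}}

```text
t: 13.0
tcp_pos: [0.5097, -0.0246, 0.0939]
tool_rot: [-179.9, -0.4, 157.2]
wrist_force: [-12.4, 6.2, 9.8]
opening: 0.0002
```

The stop is reached: the position holds while the force rises to about 14 N. Backing off and checking.

Request:
{"name": "jog_arm", "arguments": {"hand": [1,1,1,1,1], "xyz": [[0.01,0,0],[0.025,0,0],[0.035,0,-0.04],[0.035,0.03,-0.09],[0.035,0.08,-0.13]], "dr": [[0,0,0],[0,0,0],[0,0,0],[0,0,0],[0,0,0]]}}

```text
t: 13.62
tcp_pos: [0.5121, 0.0592, 0.2256]
tool_rot: [180.0, 0.1, 156.9]
wrist_force: [1.0, 0.2, -0.3]
opening: -0.0001
```

Request:
{"name": "jog_arm", "arguments": {"hand": [1,1,1,1,1], "xyz": [[0,0.05,0],[0,0.1,0],[0,0.15,0],[0,0.17,0],[0,0.17,0]], "dr": [[0,0,0],[0,0,0],[0,0,0],[0,0,0],[0,0,0]]}}

```text
t: 14.25
tcp_pos: [0.5778, 0.2184, 0.2227]
tool_rot: [180.0, -0.0, 157.2]
wrist_force: [-0.3, -0.5, -1.3]
opening: 0.0001
```

```bash
python3 - <<'E'
from h import *
from workcell import grab_frame
import cv2
go(.5086,-.0247,.095,157.3)
f=grab_frame("top"); a=f[125:265,245:385,::-1]; b=grab_frame("scene")[160:300,190:330,::-1]
cv2.imwrite("pics/b3.png",cv2.resize(np.hstack([a,b]),None,fx=2.8,fy=2.8,interpolation=cv2.INTER_CUBIC))
cv2.imwrite("pics/b4.png",f[:,:,::-1])
E
```

```text
t 14.25 tcp [0.5778 0.2184 0.2227] rot [ 1.7999e+02 -2.0000e-02  1.5725e+02] F [-0.31 -0.53 -1.26] shift [-0.0303 -0.251   0.1276] dr [ 0.0003 -0.0004 -0.0009]
```

View pics/b3.png

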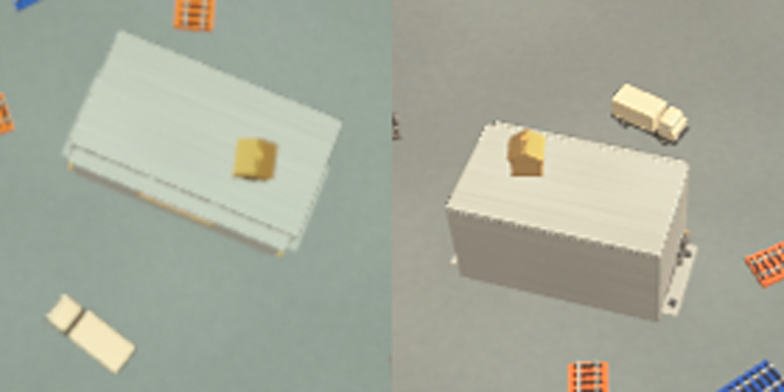

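View pics/b4.png

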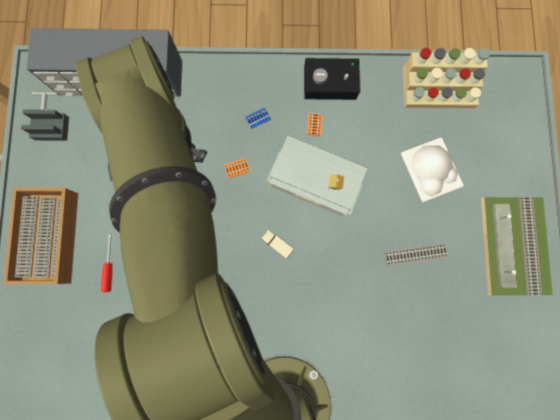

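The bin is shut, with the lip tight along the front edge from about (70,165) to (285,250) in the montage. The hut and lorry are where they were. I'll measure the lip once and then hand in.

```bash
python3 - <<'E'
from h import *
from workcell import robot
O=np.array([.520,-.062]);w=-.396;R=np.array([[np.cos(w),-np.sin(w)],[np.sin(w),np.cos(w)]])
for p in[(72,158),(283,245)]: print((R.T@(ray("top",((p[0]+.5)/2.8-.5+245,(p[1]+.5)/2.8-.5+125),.108)[:2]-O)).round(4))
print(robot.job_done())
E
```

```text
[-0.009   0.1009]
[-0.0086 -0.0993]
the job is handed in; nothing more can be done
None
```

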